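Lock the seam press guard with its rod

TASK

Lock out the seam press: slide its steel guard door fully shut, then take the long square-headed rod from the pin rack and thread it down through the bracket's upper hole, the slot in the door's tongue and the bracket's lower hole until its collar sits flush on the bracket, and let go. Feel the rod in gently, never force or drop it, and leave the press button, the other pins and everything else on the table alone.

Things in the scene. Friction and masses are not known exactly. Their poses are not given: they have to be found in the camera images.
- press: Grey seam press, base 290 x 360 mm and 90 mm high with a tall column and head (630 mm), fixed to the table. Origin: on the table under the middle of the base; its x axis points from front to back, its y axis along the guard's travel (towards guard shut), z up. In front of the base (local x -290 to -130 mm) lies a 12 mm high ledge on which the lock bracket stands.
- guard (a joint): The sliding steel guard door, in m: 0 is fully shut (against its hard stop), 0.085 wide open; it opens towards the press's -y, slides with about 4 N of friction and stays where it is left. Its panel stands 88 mm behind the line of handle and bore, 106 to 271 mm above the table. It carries the handle and the tongue.
- guard_handle (a point): Top centre of the door's handle, a plain upright steel post 18 mm in diameter, which stands 57 mm proud of its flat arm (arm top 108 mm, post top 165 mm above the table). The handle moves with the door.
- slot (a point): Centre of the slot in the door's tongue, at its top face: a horizontal plate 56 mm wide and 10 mm thick, 98 to 108 mm above the table, 90 mm from the handle towards the press's +y; the slot is 22 mm along the travel by 42 mm across. Only with the door fully shut does it lie under the bracket's upper hole. Moves with the door.
- bore (a point): Middle of the lock bracket's adjustment, at the flat top face of its upper cheek (140 mm above the table). The bracket, a bare aluminium C with its post on the press's +y side, is clamped by hand somewhere along a slot: its true hole axis lies up to 12 mm off this point along the press's x, either way, and up to 1 mm along y, differently each time, to be found by feel (or sight).
- bore_low (a point): As bore, at the top of the lower cheek (75 mm above the table). Both cheeks are 15 mm thick and reach 35 mm from the true axis along the press's x either way, and 22 mm towards its -y. Each has a round, sharp-edged 16 mm hole; the lower is exactly below the upper and just as far off nominal, as both are in one bracket.
- rod: The lock rod, steel, 0.26 kg, hanging in the rack: a shaft 14 mm in diameter and 115 mm long under a collar 26 mm in diameter and 6 mm thick; above that a square head 20 x 20 x 45 mm tall. Origin: centre of the collar's underside; z up along the rod, x and y square to the head's faces. Never press it on the press with over 60 N, bumps included: touch down slowly, 15 mm/s or less.
- rod_tip (a point): Lower end of the rod, 115 mm below its origin; the last 5 mm taper from 14 to 11 mm in diameter. Hidden in the rack at first.
- rack: Grey pin rack, fixed, 100 x 250 mm, top 130 mm above the table, with three 18 mm holes 75 mm apart in a row along its y axis, in which the rod and two other pins hang in any order. Origin: on the table under its middle; the row runs along its y axis, z up.
- pin_round: A bystander: shorter steel pin in the rack with a round head 20 mm in diameter and 45 mm tall; origin as the rod's.
- pin_disc: A bystander: steel pin in the rack with a flat disc head 36 mm in diameter; origin as the rod's.
- press_button (a joint): Red push button standing on the ledge near the guard's shut end; m pressed, 0 at rest, 0.006 fully down. Leave it alone.
- ring_gauge: A bystander: stainless ring gauge, 92 mm outside, 16 mm thick, lying flat with the white ball resting on it; origin at its underside.
- ball_center (a point): Centre of the matte white training ball (72 mm) that rests on the ring gauge. A bystander.
- bowl: A bystander: steel bowl 100 mm wide, 45 mm high, with the cream core in it; origin at its underside.
- spool: A bystander: wooden spool 52 mm wide, 66 mm high, upright; origin at its underside.
- wax_tin: A bystander: aluminium tin 70 mm wide, 60 mm high; origin at its underside.
Things that resemble listed ones, but are neither listed nor needed, are in the scene too. Leave any pink or turquoise look-alike of the rod alone.

How it is judged:
On the way, in this order (a step that is already met when the one before it is completed fails the run):
1. the guard door is fully shut (within 6 mm of its stop) (value of joint guard below 0.006 m), for 0.2 s.
2. the rod is threaded through the upper hole and the tongue's slot with the guard shut (z of rod in the frame of bore below 0.05 m and horizontal distance between rod and bore below 0.017 m and value of joint guard below 0.006 m).
At the end, for the whole second after the job is handed in: The guard is within 6 mm of its stop; the rod stands upright (within 0.08 rad) in the bracket through upper hole, tongue slot and lower hole, its collar within 3 mm of the upper cheek's top face and its axis within 17 mm of the bore point; it is released and at rest (value of joint guard below 0.006 m and z of rod in the frame of bore between -0.003 and 0.003 m and horizontal distance between rod and bore below 0.017 m and angle between rod's own z axis and vertical below 0.08 rad and linear speed of rod below 0.02 m/s); the robot touches nothing.
It fails at once if the rod is forced: it presses on the press, its guard or its bracket with more than 60 N (contact force between rod and press above 60 N).
It fails at once if the press button is pushed (value of joint press_button above 0.003 m).
It fails at once if another pin, the gauge, ball, bowl, spool or tin is shifted by more than 30 mm (distance of any of pin_round, pin_disc, ring_gauge, ball_center, bowl, spool, wax_tin from where it was at the start of the episode above 0.03 m).
It also fails if it takes over 72 s, if anything falls off the work surface, if the arm or the gripper's body presses on something with over 40 N, if the wrist force passes 120 N, or if a joint passes its speed limit or range.

ROBOT

A 7-joint arm with a two-finger parallel gripper is mounted at the origin on the work surface. World frame = base frame: x ahead of the robot, y to its left, z up, the work surface at z = 0. Lengths are in m, angles in rad, forces in N, time in s.
With the tool pointing down it reaches from about 0.425 to 1.025 m from the base axis. Payload 9.4 kg.
Tool frame: the origin (TCP) lies on the centre line of the jaws, within the pads' length; the fingertips stand 22 mm ahead of it and the grasp point (between the pads) lies 3 mm ahead of it (robot.tips_ahead is the distance from the TCP to the fingertips, in m); z points along the fingers, y is the direction in which the jaws open and shut (so a half turn about z gives the same grasp; the last joint's range is limited). The gripper opens to 85 mm and grips with 20 to 120 N. Pads are 22 mm wide; open, the fingers measure 114 mm over their backs; the gripper's body (76 mm by 85 mm) begins 54 mm behind the grasp point. The pads swing forward as they close: fully open they stand 13 mm farther back than shut.
Start: joints at [1.108, 0.599, -0.003, 1.599, 0.002, 0.943, -0.08], TCP at [0.273, -0.672, 0.225] pointing down, gripper open.
Joint ranges: [-2.57, 2.57], [-0.35, 1.97], [-1.29, 1.29], [0.11, 2.56], [-1.05, 4.19], [0.11, 1.86], [-2.63, 2.63]. Speed limits (rad/s): [2.22, 2.22, 3.01, 3.01, 3.14, 3.14, 3.14].

INTERFACE

Orientations are given as a unit quaternion [x, y, z, w].
In Python, from rig import robot gives the robot as it stands. The module is installed in compiled form; this text tells all that it offers.
- The arm moves only by the tool move_arm, never from a script. Its argument "plan" is a list of rows, each a list of 2 entries, a list of its own where there are three numbers: the shift along the tool's x, y, z in mm, then the turn, a rotation vector about the tool's x, y, z in degrees. A call has 1 to 8 rows; each row shifts and turns the pose as measured when the row begins, along the tool's axes as they then stand; what a row does not reach is not made up. A row lasts 1/10 s, in which the tool goes at most 50 mm and 8.59 degrees, less where a joint would pass 70% of its speed; a pose out of reach is approached as far as the arm can. A call with a gripper value outside its range is refused whole. "gripper" is the opening, from -1 (shut) to 1 (fully open), set as the call begins (left out, the last holds). The fingers move at their own pace and stop on an object; the grip force is fixed at half the most. Time passes only in rows, so rows that do not move let the fingers close. It gives the time, the measured TCP pose, the force and the opening at its end, in the units of the state.
- robot.get_state(): the state, without advancing time (a new reading comes with each control period).
- robot.capture(name): name is "side" or "top"; returns (picture, depth): 480x640x3 uint8, red, green, blue; 480x640 float32, m along the optical axis (not along the pixel's ray), 0 where there is no reading.
- robot.camera_model(name): a dict with "fx", "fy", "cx", "cy" (pixels), "R" (3x3) and "t" (3): a world point X has camera coordinates R X + t. Camera axes: x right, y down, z forward; pixel columns grow to the right and rows downward; lengths in m; the calibration is good to about 2 mm. A picture is of the moment at which its call begins. camera_model takes no time and is no camera call.
- robot.finish_job(): hands the job in, once; it reports no verdict.
Trained networks look in the newest picture that a camera, given by its name, has taken for a name from the list of things; names that differ only in an ending like _2 or _b are one class to them, and where a whole thing is asked for, a point or a joint stands for the part that bears it (a point fixed in the world has none). Each returns a list of dicts, best first, with "score" (0 to 1); they miss things now and then, are a little off and sometimes report something else, mostly with a low value. They report only what shows in the picture. A call takes as long as a camera call. They do not tell look-alikes from the thing itself.
- robot.look_for(query, camera): "at" ([column, row] in pixels, amid what is visible of it).
- robot.masks_of(query, camera): "region" (480x640 bool, what is visible of it) and "at" ([column, row] in pixels, amid what is visible of it).
- robot.spot_point(query, camera): "at" ([column, row] in pixels: a listed point, or the origin of a listed thing).
The state is a dict: "time": time; "qpos": joint angles; "qd": joint speeds; "joint_efforts": joint torques, N m; "eef_pos": TCP position; "tcp_rot": TCP orientation; "wrist_force": force on the tool from outside, world axes, zero at the start; "torque": the same for the moment, N m; "opening": finger opening in m.
Only numpy, scipy, OpenCV 4.12 (cv2) and the standard library are available. Lean on these libraries where they do the work, as an engineer would, in place of code of your own. Each camera call takes 0.05 s, during which the arm holds its last target. There are 200 camera calls.

## Working session

There is one attempt and no reset: what is moved stays moved. The work goes in short steps, Python scripts to look and compute and a tool call to move; the robot and the scene stay as the last step left them, time stands still between calls to the robot, and variables do not carry over. Pictures are saved under pics/ and viewed, on a budget of 10 in all, crops included, one or two more only if the job needs it, and the job is handed in when it is done.

Besides the shell and the picture viewer there is one more tool, called after "Call:" as name([rows], argument=value, ...), one row to a line, values as JSON. move_arm: Moves the arm, as the interface text tells. Its arguments: {"type":"object","properties":{"plan":{"type":"array","items":{"type":"array"}},"gripper":{"type":"number"}},"required":["plan"]}

```bash
mkdir -p pics; cat > h.py <<'E'
import numpy as np, cv2
from rig import robot
def ray(cam,uv):
    m=robot.camera_model(cam);R=np.array(m["R"]);t=np.array(m["t"])
    d=R.T@np.array([(uv[0]-m["cx"])/m["fx"],(uv[1]-m["cy"])/m["fy"],1.]);return -R.T@t,d
def at_z(cam,uv,z):
    o,d=ray(cam,uv);return o+d*(z-o[2])/d[2]
def at_d(cam,uv,dep):
    o,d=ray(cam,uv);return o+d*dep
def proj(cam,X):
    m=robot.camera_model(cam);c=np.array(m["R"])@np.asarray(X)+np.array(m["t"]);return np.array([m["fx"]*c[0]/c[2]+m["cx"],m["fy"]*c[1]/c[2]+m["cy"]])
def tri(uv1,uv2,c1="side",c2="top"):
    o1,d1=ray(c1,uv1);o2,d2=ray(c2,uv2)
    s=np.linalg.lstsq(np.c_[d1,-d2],o2-o1,rcond=None)[0]
    a,b=o1+s[0]*d1,o2+s[1]*d2;return (a+b)/2,np.linalg.norm(a-b)
E
python3 - <<'E'
from h import *
np.set_printoptions(precision=4,suppress=True)
ims={}
for c in("side","top"):
    p,d=robot.capture(c);ims[c]=p;cv2.imwrite(f"pics/{c}0.png",p[:,:,::-1]);np.save(f"pics/{c}0d.npy",d)
    o,dd=ray(c,(320,240));print(c,o,dd)
pts={}
for q in["guard_handle","slot","bore","bore_low","rod","pin_round","pin_disc","press","rack"]:
    for c in("side","top"):
        r=robot.spot_point(q,c);pts[q,c]=r
        print(q,c,[(np.round(x["at"],1).tolist(),round(x["score"],2)) for x in r[:3]])
    if pts[q,"side"] and pts[q,"top"]: print("   ",*tri(pts[q,"side"][0]["at"],pts[q,"top"][0]["at"]))
print(robot.get_state())
E
```

```text
side [ 0.4864 -0.9043  0.8083] [ 0.0622  0.8024 -0.5936]
top [0.4223 0.0277 1.1092] [ 0.1099  0.0146 -0.9939]
guard_handle side []
guard_handle top [([228.4, 184.1], 0.59)]
slot side [([314.5, 198.0], 0.67)]
slot top [([235.0, 226.5], 0.84), ([228.2, 180.2], 0.47)]
    [0.5588 0.2248 0.1048] 0.002522246773922261
bore side [([280.6, 189.7], 0.97)]
bore top [([231.8, 263.0], 0.95)]
    [0.477  0.2216 0.1351] 0.0014231655563350003
bore_low side [([311.7, 195.7], 0.66), ([281.3, 211.7], 0.57)]
bore_low top [([238.8, 264.5], 0.77)]
    [0.514  0.209  0.1207] 0.07628288045506168
rod side [([298.3, 358.2], 0.98), ([371.6, 341.9], 0.76), ([221.4, 373.1], 0.75)]
rod top [([466.4, 201.2], 0.79), ([492.5, 263.6], 0.78), ([500.3, 323.8], 0.57)]
    [ 0.5597 -0.2763  0.1078] 0.12988668651899743
pin_round side [([314.0, 391.7], 0.77)]
pin_round top [([525.3, 252.1], 0.57)]
    [ 0.517  -0.3835  0.1295] 0.0005013222210017556
pin_disc side [([283.6, 324.5], 0.89)]
pin_disc top [([457.5, 268.2], 0.62)]
    [ 0.4763 -0.2411  0.1367] 0.005907764216274933
press side [([292.3, 189.0], 0.68)]
press top [([151.0, 248.9], 0.57)]
    [0.5108 0.4367 0.0075] 0.004096441803656896
rack side [([297.8, 408.6], 0.9)]
rack top [([472.5, 265.5], 0.94), ([491.9, 261.3], 0.61)]
    [ 0.4932 -0.3153 -0.0045] 0.003274894129424169
{'time': 1.0, 'qpos': array([ 1.1083,  0.5993, -0.0025,  1.5994,  0.0018,  0.9429, -0.0798]), 'qd': array([ 0.0003,  0.0021, -0.0023,  0.0005, -0.0008, -0.001 ,  0.0002]), 'joint_efforts': array([  0.0005, -77.6232,   1.5639, -25.8382,   0.0125,   0.0022,
         0.    ]), 'eef_pos': array([ 0.2728, -0.6717,  0.2251]), 'tcp_rot': array([ 0.9815,  0.1917, -0.    ,  0.    ]), 'wrist_force': array([ 0.0492,  0.0784, -0.3852]), 'torque': array([-0.0449,  0.0437,  0.0029]), 'opening': 0.0850580829576369}
```

View pics/side0.png

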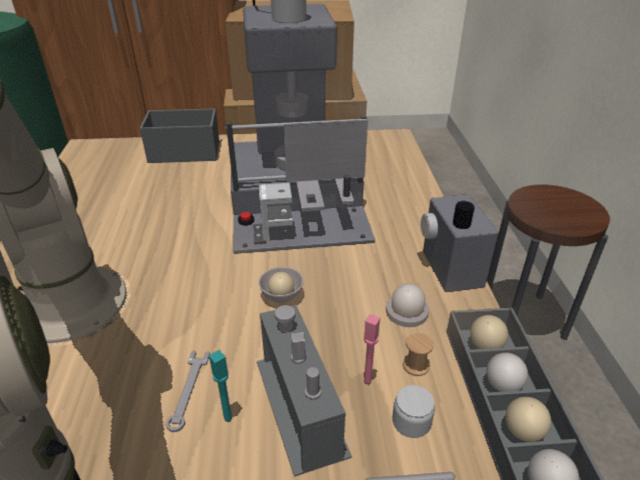

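View pics/top0.png

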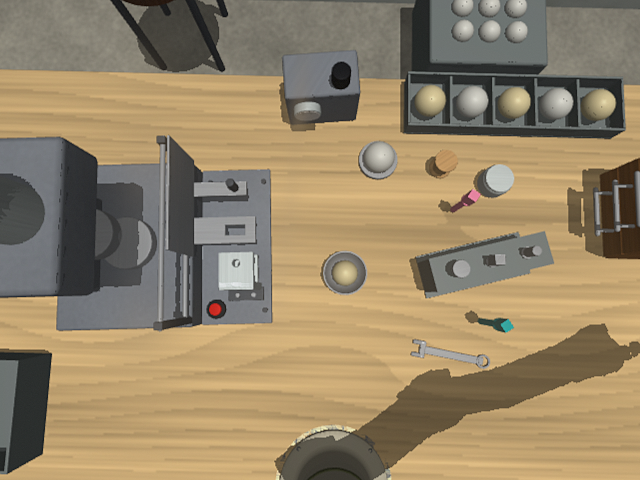

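Side view: the press is at the top with the bracket at (276,195), tongue slot (312,198), handle (347,188) and button (246,217). The rack runs from (285,315) to (313,380). In the top view, the bracket is at (236,265), slot (236,229), handle (232,185) and the rack heads at (458,268), (495,260), (533,251).

Could be taken for the rod:
- middle square steel head, side (298,347), top (495,260)
- pink, side (372,330)
- turquoise, side (219,365)
- round pin, side (313,381)
- disc, side (285,318)

I choose the middle grey square head and check it in a close crop.

```bash
python3 - <<'E'
from h import *
s=cv2.imread("pics/side0.png");t=cv2.imread("pics/top0.png")
def cr(im,x,y,w,h):return cv2.resize(im[y:y+h,x:x+w],(400,300),interpolation=cv2.INTER_CUBIC)
m=np.vstack([np.hstack([cr(s,230,170,140,105),cr(t,180,165,120,90)][:2]),np.hstack([cr(s,240,295,120,90),cr(t,430,215,120,90)])])
# top crop of bracket only, bigger zoom
m[300:,:400]=cr(t,208,243,64,48)
m[300:,400:]=cr(t,465,225,96,72)
cv2.imwrite("pics/m1.png",m)
E
```

```text
(no output)
```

View pics/m1.png

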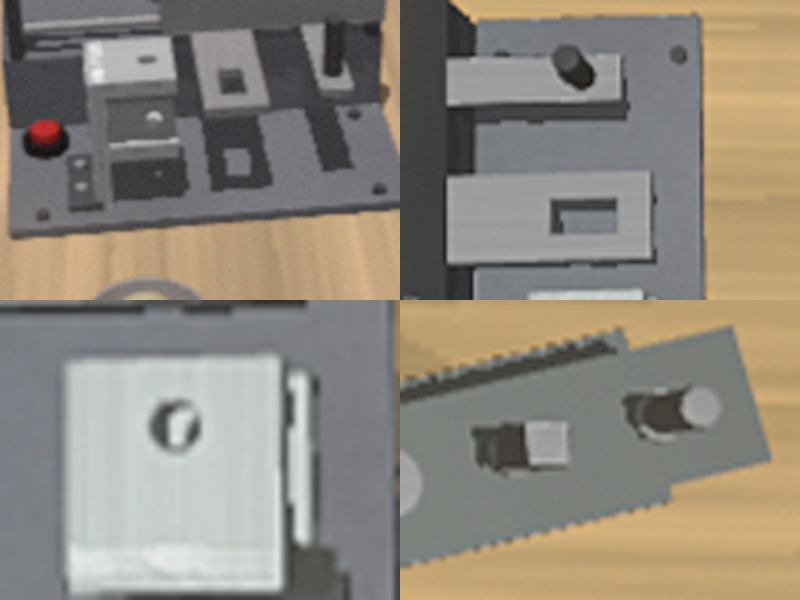

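Crop: the rod is the middle grey square head, and it is clearly square. The hole centre shows at top (235.8,263.2) and side (281.5,190.3); the handle top at top (230,180.6) and side (346.5,178.7).

```bash
python3 - <<'E'
from h import *
np.set_printoptions(precision=4,suppress=True)
def pr(n,a,b,z):print(n,*tri(a,b),"top@z",at_z("top",b,z),"side@z",at_z("side",a,z))
pr("hole",(281.5,190.3),(235.8,263.2),.14)
pr("handle",(346.5,178.7),(230.1,180.6),.165)
pr("borenet",(280.6,189.7),(231.8,263.0),.14)
d=np.load("pics/topd.npy") if 0 else np.load("pics/top0d.npy")
v,u=np.mgrid[0:480,0:640]
def pts(cam,d,x0,x1,y0,y1):
    P=np.array([at_d(cam,(a,b),d[b,a]) for b in range(y0,y1) for a in range(x0,x1) if d[b,a]>0]);return P
P=pts("top",d,440,560,225,300)
for n,(lo,hi,xy) in dict(head=(.172,.195,None)).items():
    Q=P[(P[:,2]>lo)&(P[:,2]<hi)]
    _,lab=cv2.kmeans(Q[:,:2].astype(np.float32),2,None,(3,50,1e-6),5,cv2.KMEANS_PP_CENTERS)[:2]
    for k in(0,1):
        q=Q[lab[:,0]==k];print("head cluster",len(q),q.mean(0),(q.max(0)+q.min(0))/2,q.max(0)-q.min(0),cv2.minAreaRect((q[:,:2]*1000).astype(np.float32)))
R=P[(P[:,2]>.122)&(P[:,2]<.137)];print("rack top",len(R),R[:,2].mean(),cv2.minAreaRect((R[:,:2]*1000).astype(np.float32)))
ds=np.load("pics/side0d.npy")
S=pts("side",ds,285,312,325,362);S=S[S[:,2]>.145];print("side head",len(S),S.min(0),S.max(0),cv2.minAreaRect((S[:,:2]*1000).astype(np.float32)))
B=pts("top",d,205,275,240,300);B=B[(B[:,2]>.13)&(B[:,2]<.15)];print("cheek",B.mean(0),cv2.minAreaRect((B[:,:2]*1000).astype(np.float32)))
H=pts("top",d,215,245,165,200);H=H[(H[:,2]>.155)&(H[:,2]<.18)];print("handle",len(H),H.mean(0),(H.max(0)+H.min(0))/2)
H=pts("side",ds,335,360,165,200);H=H[(H[:,2]>.115)&(H[:,2]<.18)&(H[:,1]<.26)];print("handle side",len(H),H.mean(0),H.min(0),H.max(0))
T=pts("top",d,190,262,165,245);T=T[(T[:,2]>.1)&(T[:,2]<.115)];print("tongue",T[:,2].mean())
for y in(0,):
  A=T[T[:,0]<.60];print(cv2.minAreaRect((A[:,:2]*1000).astype(np.float32)),A.min(0),A.max(0))
  A=T[T[:,0]>.60];print(cv2.minAreaRect((A[:,:2]*1000).astype(np.float32)),A.min(0),A.max(0))
# collinear head edges: zoom for orientation
im=cv2.imread("pics/side0.png");print(im.shape)
E
```

```text
hole [0.4779 0.2128 0.1384] 0.0011568824391689075 top@z [0.4773 0.2125 0.14  ] side@z [0.4785 0.2103 0.14  ]
handle [0.6428 0.2295 0.1549] 0.005486945322541647 top@z [0.6432 0.2275 0.165 ] side@z [0.6376 0.2109 0.165 ]
borenet [0.477  0.2216 0.1351] 0.0014231655563350003 top@z [0.4775 0.2207 0.14  ] side@z [0.4764 0.2133 0.14  ]Traceback (most recent call last):
  File "<stdin>", line 11, in <module>
  File "<stdin>", line 10, in pts
  File "h.py", line 9, in at_d
    o,d=ray(cam,uv);return o+d*dep
        ~~~^^^^^^^^
  File "h.py", line 4, in ray
    m=robot.camera_model(cam);R=np.array(m["R"]);t=np.array(m["t"])
ValueError: time passes only in moves, steps and waits
```

```bash
sed -i 's/^from rig import robot/from rig import robot\nCM={c:robot.camera_model(c) for c in("side","top")}/; s/robot.camera_model(cam)/CM[cam]/' h.py; cat >> h.py <<'E'
def cloud(cam,d,x0,x1,y0,y1):
    return np.array([at_d(cam,(a,b),d[b,a]) for b in range(y0,y1) for a in range(x0,x1) if d[b,a]>0])
def rect(P): return cv2.minAreaRect((P[:,:2]*1000).astype(np.float32))
E
python3 - <<'E'
from h import *
np.set_printoptions(precision=4,suppress=True)
d=np.load("pics/top0d.npy");ds=np.load("pics/side0d.npy")
P=cloud("top",d,440,560,225,300);Q=P[(P[:,2]>.172)&(P[:,2]<.195)]
lab=cv2.kmeans(Q[:,:2].astype(np.float32),2,None,(3,50,1e-6),5,cv2.KMEANS_PP_CENTERS)[1]
for k in(0,1):
    q=Q[lab[:,0]==k];print("head",len(q),q.mean(0),(q.max(0)+q.min(0))/2,q.max(0)-q.min(0),rect(q))
R=P[(P[:,2]>.122)&(P[:,2]<.137)];print("rack top",R[:,2].mean(),rect(R))
S=cloud("side",ds,285,312,325,362);S=S[S[:,2]>.145];print("side head",len(S),S.min(0),S.max(0),rect(S))
B=cloud("top",d,205,275,240,300);B=B[(B[:,2]>.13)&(B[:,2]<.15)];print("cheek",B.mean(0),rect(B))
H=cloud("top",d,215,245,165,200);H=H[(H[:,2]>.155)&(H[:,2]<.18)];print("handle",len(H),H.mean(0),(H.max(0)+H.min(0))/2)
H=cloud("side",ds,335,360,165,205);H=H[(H[:,2]>.115)&(H[:,2]<.18)&(H[:,1]<.26)];print("handle side",len(H),H.mean(0),H.min(0),H.max(0))
T=cloud("top",d,190,262,165,245);T=T[(T[:,2]>.1)&(T[:,2]<.115)];print("tongue",T[:,2].mean())
for A in(T[T[:,0]<.605],T[T[:,0]>.605]):print(rect(A),A.min(0),A.max(0))
E
```

```text
head 117 [ 0.4975 -0.3089  0.1798] [ 0.4885 -0.278   0.1783] [0.0374 0.0882 0.012 ] ((491.06280517578125, -276.41900634765625), (23.072982788085938, 92.1827163696289), 12.558871269226074)
head 92 [ 0.517  -0.3828  0.1798] [ 0.5176 -0.3837  0.1787] [0.0181 0.0209 0.0128] ((516.9561767578125, -383.5206604003906), (18.655364990234375, 19.883676528930664), 34.97112274169922)
rack top 0.12991634720654452 ((498.73974609375, -315.8359680175781), (70.0945816040039, 243.9781036376953), 15.002660751342773)
side head 299 [ 0.4861 -0.3257  0.145 ] [ 0.5064 -0.3021  0.183 ] ((496.3721923828125, -313.8426818847656), (20.126630783081055, 22.32211685180664), 4.23586368560791)
cheek [0.4625 0.2117 0.1397] ((463.18853759765625, 212.25289916992188), (75.86962127685547, 69.29135131835938), 2.9282784461975098)
handle 67 [0.6408 0.229  0.1635] [0.6409 0.2297 0.1619]
handle side 136 [0.6407 0.223  0.1423] [0.6331 0.2152 0.1151] [0.6496 0.2364 0.1669]
tongue 0.10757177158850557
((564.32275390625, 248.70913696289062), (87.2982406616211, 132.4795684814453), 3.063438892364502) [0.5173 0.1808 0.1   ] [0.6044 0.317  0.1149]
((649.02490234375, 262.265869140625), (82.20430755615234, 114.6281509399414), 2.8170456886291504) [0.6052 0.2042 0.1001] [0.6873 0.3203 0.1149]
```

```bash
cat > p.py <<'E'
import sys,numpy as np
from scipy.spatial.transform import Rotation as Ro
from rig import robot
# usage: p.py x y z yaw_of_tool_y_deg [step_mm]
x,y,z,a=map(float,sys.argv[1:5]);st=float(sys.argv[5]) if len(sys.argv)>5 else 45
s=robot.get_state();p=np.array(s["eef_pos"]);R=Ro.from_quat(s["tcp_rot"])
c,sn=np.cos(np.radians(a)),np.sin(np.radians(a))
Rt=Ro.from_matrix(np.array([[-sn,c,0],[c,sn,0],[0,0,-1]]).T)  # cols x,y,z
if 0: pass
Rt=Ro.from_matrix(np.c_[[-sn,c,0],[c,sn,0],[0,0,-1]])
T=np.array([x,y,z]);D=(T-p)*1000;w=(Rt*R.inv()).as_rotvec()
n=max(1,int(np.ceil(max(np.linalg.norm(D)/st,np.degrees(np.linalg.norm(w))/8.4))))
rows=[]
for k in range(n):
    Rk=Ro.from_rotvec(w*k/n)*R
    rows.append([np.round(Rk.inv().apply(D/n),1).tolist(),np.round(np.degrees(Rk.inv().apply(w/n)),1).tolist()])
yw=np.degrees(np.arctan2(*(R.apply([0,1,0])[[1,0]])))
print("t",s["time"],"pos",p.round(4),"yaw",round(yw,1),"F",np.round(s["wrist_force"],1),"open",round(s["opening"],4),"n",n)
for i in range(0,n,8):print(str(rows[i:i+8]).replace(" ",""))
E
python3 p.py .641 .228 .30 3.5
python3 - <<'E'
from h import *
d=np.load("pics/top0d.npy");P=cloud("top",d,485,515,245,275)
for lo in(.15,.17,.175):
    Q=P[(P[:,2]>lo)&(P[:,2]<.19)];print(lo,len(Q),Q.min(0).round(4),Q.max(0).round(4),rect(Q))
print(at_z("top",(500.5,258.6),.181))
E
```

```text
t 1.0 pos [ 0.2728 -0.6717  0.2251] yaw -67.9 F [ 0.   0.1 -0.4] open 0.0851 n 22
[[[30.9,-31.6,-3.4],[0.0,0.0,-3.2]],[[32.6,-29.8,-3.4],[0.0,0.0,-3.2]],[[34.3,-27.9,-3.4],[0.0,0.0,-3.2]],[[35.8,-25.9,-3.4],[0.0,0.0,-3.2]],[[37.2,-23.8,-3.4],[0.0,0.0,-3.2]],[[38.5,-21.7,-3.4],[0.0,0.0,-3.2]],[[39.7,-19.5,-3.4],[0.0,0.0,-3.2]],[[40.7,-17.2,-3.4],[0.0,0.0,-3.2]]]
[[[41.6,-14.9,-3.4],[0.0,0.0,-3.2]],[[42.4,-12.5,-3.4],[0.0,0.0,-3.2]],[[43.0,-10.1,-3.4],[0.0,0.0,-3.2]],[[43.5,-7.6,-3.4],[0.0,0.0,-3.2]],[[43.9,-5.2,-3.4],[0.0,0.0,-3.2]],[[44.1,-2.7,-3.4],[0.0,0.0,-3.2]],[[44.2,-0.2,-3.4],[0.0,0.0,-3.2]],[[44.1,2.3,-3.4],[0.0,0.0,-3.2]]]
[[[43.9,4.8,-3.4],[0.0,0.0,-3.2]],[[43.6,7.3,-3.4],[0.0,0.0,-3.2]],[[43.1,9.8,-3.4],[0.0,0.0,-3.2]],[[42.5,12.2,-3.4],[0.0,0.0,-3.2]],[[41.7,14.6,-3.4],[0.0,0.0,-3.2]],[[40.8,16.9,-3.4],[0.0,0.0,-3.2]]]
0.15 161 [ 0.4874 -0.3221  0.1508] [ 0.5072 -0.3002  0.1842] ((497.3221435546875, -311.0771179199219), (19.364028930664062, 21.645370483398438), 2.1358869075775146)
0.17 120 [ 0.4874 -0.3221  0.1701] [ 0.5072 -0.3004  0.1842] ((497.66900634765625, -310.81109619140625), (19.4763240814209, 21.505399703979492), 4.788670539855957)
0.175 109 [ 0.4888 -0.3221  0.1757] [ 0.5072 -0.301   0.1842] ((497.9656982421875, -311.500244140625), (17.949378967285156, 20.86434555053711), 1.6715452671051025)
[ 0.49772397 -0.31305512  0.181     ]
```

Call:
move_arm([
  [[31,-32,-6],[0,0,-3.2]],
  [[33,-30,-6],[0,0,-3.2]],
  [[34,-28,-6],[0,0,-3.2]],
  [[36,-26,-6],[0,0,-3.2]],
  [[37,-24,-6],[0,0,-3.2]],
  [[38,-22,-6],[0,0,-3.2]],
  [[40,-20,-6],[0,0,-3.2]],
  [[41,-17,-6],[0,0,-3.2]],
], gripper=1)

```text
time: 1.8
eef_pos: [0.4058, -0.3377, 0.2725]
tcp_rot: [0.913, 0.407, -0.001, 0.002]
wrist_force: [0.7, 0.1, -0.1]
opening: 0.0854
```

Call:
move_arm([
  [[42,-15,-4],[0,0,-3.2]],
  [[42,-12,-3],[0,0,-3.2]],
  [[43,-10,-3],[0,0,-3.2]],
  [[43,-8,-3],[0,0,-3.2]],
  [[44,-5,-2],[0,0,-3.2]],
  [[44,-3,-2],[0,0,-3.2]],
  [[44,0,-2],[0,0,-3.2]],
  [[44,2,-2],[0,0,-3.2]],
])

```text
time: 2.6
eef_pos: [0.5417, 0.003, 0.2964]
tcp_rot: [0.795, 0.606, 0.0, 0.005]
wrist_force: [1.3, -0.3, -0.1]
opening: 0.0852
```

```bash
python3 p.py .641 .228 .30 3
```

```text
t 2.6 pos [0.5417 0.003  0.2964] yaw -15.4 F [ 1.3 -0.3 -0.1] open 0.0852 n 6
[[[40.5,6.0,-0.8],[0.1,0.1,-3.1]],[[40.2,8.2,-0.8],[0.1,0.1,-3.1]],[[39.7,10.3,-0.7],[0.1,0.1,-3.1]],[[39.1,12.4,-0.7],[0.1,0.1,-3.1]],[[38.3,14.5,-0.7],[0.1,0.1,-3.1]],[[37.5,16.5,-0.6],[0.1,0.1,-3.1]]]
```

Call:
move_arm([
  [[40,6,0],[0.1,0.1,-3.1]],
  [[40,8,0],[0.1,0.1,-3.1]],
  [[40,10,0],[0.1,0.1,-3.1]],
  [[39,12,0],[0.1,0.1,-3.1]],
  [[38,14,0],[0.1,0.1,-3.1]],
  [[37,16,0],[0.1,0.1,-3.1]],
  [[2,1,0],[0,0,0]],
  [[0,0,0],[0,0,0]],
])

```text
time: 3.4
eef_pos: [0.6415, 0.2468, 0.2969]
tcp_rot: [0.679, 0.734, 0.002, -0.003]
wrist_force: [0.7, -0.4, -0.1]
opening: 0.0857
```

```bash
python3 p.py .641 .228 .147 3 20
```

```text
t 3.4 pos [0.6415 0.2468 0.2969] yaw 4.5 F [ 0.7 -0.4 -0.1] open 0.0857 n 8
[[[-2.5,-0.2,18.7],[-0.0,-0.1,0.2]],[[-2.5,-0.2,18.7],[-0.0,-0.1,0.2]],[[-2.4,-0.2,18.7],[-0.0,-0.1,0.2]],[[-2.4,-0.2,18.7],[-0.0,-0.1,0.2]],[[-2.4,-0.2,18.7],[-0.0,-0.1,0.2]],[[-2.4,-0.2,18.7],[-0.0,-0.1,0.2]],[[-2.4,-0.2,18.7],[-0.0,-0.1,0.2]],[[-2.4,-0.2,18.7],[-0.0,-0.1,0.2]]]
```

Call:
move_arm([
  [[-6,0,12],[0,0,0.4]],
  [[-6,0,20],[0,0,0.4]],
  [[-4,0,20],[0,0,0.4]],
  [[-2,0,20],[0,0,0.2]],
  [[0,0,20],[0,0,0]],
  [[0,0,16],[0,0,0]],
  [[0,0,12],[0,0,0]],
  [[0,0,8],[0,0,0]],
])

```text
time: 4.2
eef_pos: [0.6416, 0.2119, 0.1619]
tcp_rot: [0.695, 0.719, -0.0, 0.0]
wrist_force: [0.0, 0.3, 0.1]
opening: 0.0853
```

```bash
python3 p.py .641 .228 .147 3 20;python3 - <<'E'
from h import *
p,_=robot.capture("side");cv2.imwrite("pics/s2.png",cv2.resize(p[110:260,210:410],(800,600))[:,:,::-1])
E
```

```text
t 4.2 pos [0.6416 0.2119 0.1619] yaw 1.9 F [0.  0.3 0.1] open 0.0853 n 2
[[[8.1,-0.0,7.5],[0.0,0.0,-0.5]],[[8.1,0.0,7.5],[0.0,0.0,-0.5]]]
```

View pics/s2.png

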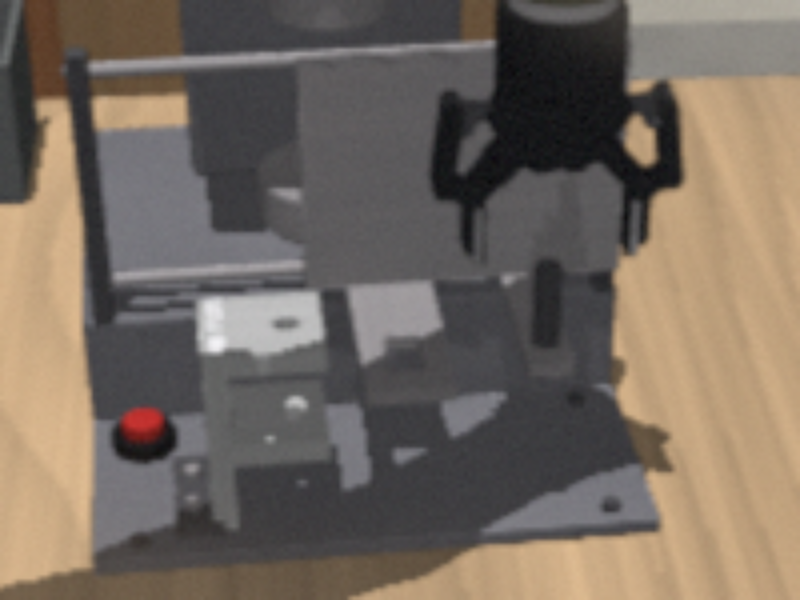

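Side crop: the open jaws straddle the handle post (545,300), with the tips still near its top and slightly in front of it. I'll shift about 14 mm back and 24 mm down, then close.

Call:
move_arm([
  [[5,0,4],[0,0,-0.3]],
  [[5,0,4],[0,0,-0.3]],
  [[3,0,5],[0,0,-0.2]],
  [[2,0,5],[0,0,-0.2]],
  [[0,0,3],[0,0,0]],
  [[0,0,2],[0,0,0]],
  [[0,0,0],[0,0,0]],
  [[0,0,0],[0,0,0]],
])

```text
time: 5.05
eef_pos: [0.6414, 0.2287, 0.1378]
tcp_rot: [0.688, 0.726, 0.001, 0.001]
wrist_force: [0.7, -0.8, -0.2]
opening: 0.0854
```

Call:
move_arm([
  [[0,0,0],[0,0,0]],
  [[0,0,0],[0,0,0]],
  [[0,0,0],[0,0,0]],
  [[0,0,0],[0,0,0]],
  [[0,0,0],[0,0,0]],
  [[0,0,0],[0,0,0]],
  [[0,0,0],[0,0,0]],
  [[0,0,0],[0,0,0]],
], gripper=-1)

```text
time: 5.85
eef_pos: [0.6417, 0.2283, 0.1386]
tcp_rot: [0.688, 0.725, 0.001, 0.001]
wrist_force: [-0.0, -0.4, -0.3]
opening: 0.0154
```

```bash
python3 p.py .556 .224 .137 3 10
```

```text
t 5.85 pos [0.6417 0.2283 0.1386] yaw 3.0 F [-0.  -0.4 -0.3] open 0.0154 n 9
[[[0.0,-9.5,0.2],[0.0,-0.0,-0.0]],[[0.0,-9.5,0.2],[0.0,-0.0,-0.0]],[[0.0,-9.5,0.2],[0.0,-0.0,-0.0]],[[0.0,-9.5,0.2],[0.0,-0.0,-0.0]],[[0.0,-9.5,0.2],[0.0,-0.0,-0.0]],[[0.0,-9.5,0.2],[0.0,-0.0,-0.0]],[[0.0,-9.5,0.2],[0.0,-0.0,-0.0]],[[0.0,-9.5,0.2],[0.0,-0.0,-0.0]]]
[[[0.0,-9.5,0.2],[0.0,-0.0,-0.0]]]
```

Call:
move_arm([
  [[0,0,0],[0,0,0]],
  [[0,0,0],[0,0,0]],
])

```text
time: 6.05
eef_pos: [0.6417, 0.2283, 0.1386]
tcp_rot: [0.688, 0.725, 0.001, 0.001]
wrist_force: [0.1, -0.5, 1.2]
opening: 0.0161
```

```bash
python3 - <<'E'
from h import *
p,_=robot.capture("side");q,_=robot.capture("top")
cv2.imwrite("pics/s3.png",np.hstack([cv2.resize(p[140:260,260:420],(400,300)),cv2.resize(q[120:240,160:320],(400,300))])[:,:,::-1])
E
```

```text
(no output)
```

View pics/s3.png

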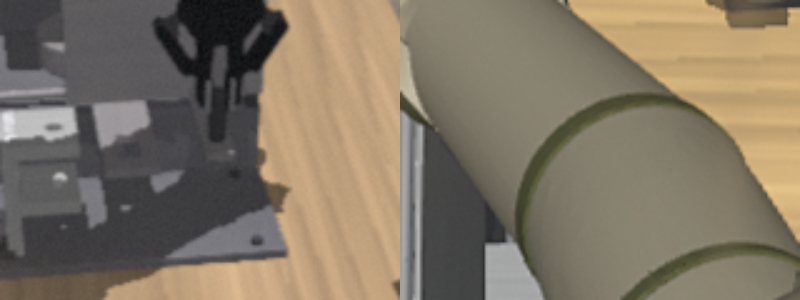

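The crop shows the post standing in the gap between the closed fingers at (218,95), so it is held. I'll drag it shut.

Call:
move_arm([
  [[0,-6,0],[0,0,0]],
  [[0,-10,0],[0,0,0]],
  [[0,-10,0],[0,0,0]],
  [[0,-10,0],[0,0,0]],
  [[0,-10,0],[0,0,0]],
  [[0,-10,0],[0,0,0]],
  [[0,-8,0],[0,0,0]],
  [[0,-4,0],[0,0,0]],
])

```text
time: 6.95
eef_pos: [0.5721, 0.2247, 0.1386]
tcp_rot: [0.689, 0.725, 0.004, 0.002]
wrist_force: [4.0, 0.7, -2.3]
opening: 0.0159
```

```bash
python3 p.py .556 .224 .137 3 10
```

```text
t 6.95 pos [0.5721 0.2247 0.1386] yaw 2.9 F [ 4.   0.7 -2.3] open 0.0159 n 2
[[[0.1,-8.1,0.7],[0.3,-0.1,-0.0]],[[0.1,-8.1,0.8],[0.3,-0.1,-0.0]]]
```

Call:
move_arm([
  [[0,-4,0],[0,0,0]],
  [[0,-3,0],[0,0,0]],
  [[0,-3,0],[0,0,0]],
  [[0,-2,0],[0,0,0]],
  [[0,-2,0],[0,0,0]],
])

```text
time: 7.45
eef_pos: [0.5683, 0.2246, 0.1386]
tcp_rot: [0.69, 0.724, 0.013, 0.006]
wrist_force: [12.0, 0.9, -6.7]
opening: 0.0158
```

Call:
move_arm([
  [[0,-1.5,0],[0,0,0]],
  [[0,-1.5,0],[0,0,0]],
  [[0,-1.5,0],[0,0,0]],
])

```text
time: 7.75
eef_pos: [0.5684, 0.2246, 0.1386]
tcp_rot: [0.691, 0.723, 0.016, 0.008]
wrist_force: [11.5, 0.9, -5.3]
opening: 0.0157
```

Call:
move_arm([
  [[0,-5,0],[-1,0,0]],
  [[0,-6,0],[-1,0,0]],
  [[0,-6,0],[-1,0,0]],
])

```text
time: 8.05
eef_pos: [0.5695, 0.2246, 0.1398]
tcp_rot: [0.693, 0.719, 0.048, 0.032]
wrist_force: [27.5, 1.9, -18.2]
opening: 0.0159
```

```bash
python3 p.py .5684 .2246 .14 3 10; python3 - <<'E'
from h import *
p,_=robot.capture("side");print([(np.round(x["at"],1),round(x["score"],2)) for x in robot.spot_point("slot","side")])
cv2.imwrite("pics/s4.png",cv2.resize(p[130:250,230:390],(800,600))[:,:,::-1])
E
```

```text
t 8.05 pos [0.5695 0.2246 0.1398] yaw 2.1 F [ 27.5   1.9 -18.2] open 0.0159 n 1
[[[0.1,-1.0,-0.3],[6.6,-1.1,-0.9]]]
[(array([281.9, 199.4]), 0.6)]
```

View pics/s4.png

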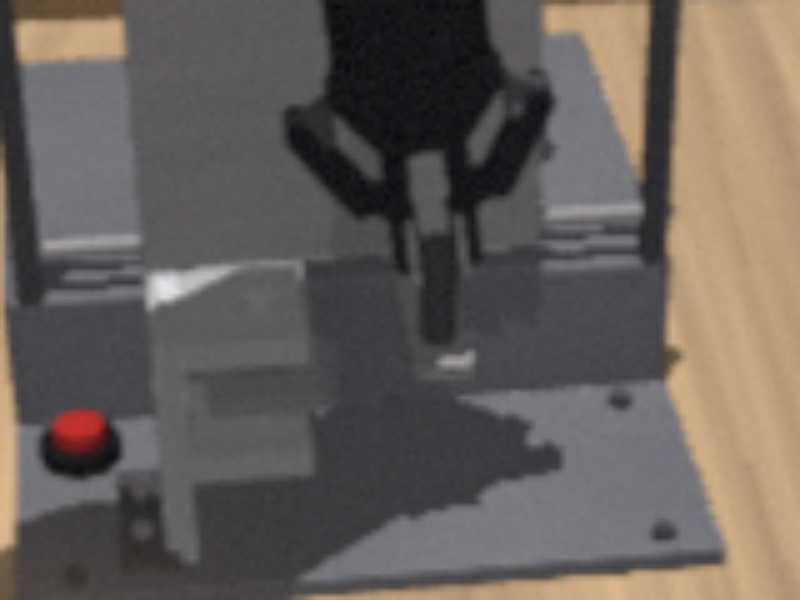

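The crop shows the tongue inside the bracket C and the handle at (437,290). The door is against its stop, with 27 N and no motion. I'll relax, open and lift.

Call:
move_arm([
  [[0,0,0],[1,0,0]],
  [[0,0,0],[0.5,0,0]],
  [[0,0,0],[0,0,0]],
])

```text
time: 8.45
eef_pos: [0.5697, 0.2246, 0.1396]
tcp_rot: [0.694, 0.719, 0.039, 0.023]
wrist_force: [4.0, 0.5, -0.2]
opening: 0.0158
```

Call:
move_arm([
  [[0,0,0],[0,0,0]],
  [[0,0,0],[0,0,0]],
  [[0,0,0],[0,0,0]],
  [[0,0,-1],[0.3,0,0]],
  [[0,0,-2],[0.3,0,0]],
  [[0,0,-3],[0,0,0]],
], gripper=0.4)

```text
time: 9.05
eef_pos: [0.5658, 0.224, 0.1453]
tcp_rot: [0.693, 0.72, 0.032, 0.018]
wrist_force: [-0.6, -0.3, 0.5]
opening: 0.0596
```

```bash
python3 p.py .5684 .2246 .20 3 20
```

```text
t 9.05 pos [0.5658 0.224  0.1453] yaw 2.2 F [-0.6 -0.3  0.5] open 0.0596 n 3
[[[0.5,2.2,-18.1],[1.4,-0.3,-0.3]],[[0.4,1.7,-18.2],[1.4,-0.3,-0.3]],[[0.3,1.3,-18.2],[1.4,-0.3,-0.3]]]
```

Now lift straight and leave for above the rod, keeping high.

Call:
move_arm([
  [[0,2,-8],[0.6,0,0]],
  [[0,2,-15],[1,0,0]],
  [[0,1,-20],[1,0,0]],
  [[0,1,-25],[1,0,0]],
  [[-5,0,-30],[0.5,0,0]],
  [[-20,0,-25],[0,0,0]],
  [[-35,-4,-10],[0,0,0]],
  [[-45,-6,0],[0,0,0]],
])

```text
time: 9.85
eef_pos: [0.5625, 0.1213, 0.2841]
tcp_rot: [0.689, 0.725, 0.007, -0.009]
wrist_force: [-0.2, -0.4, 0.2]
opening: 0.0599
```

```bash
python3 p.py .4975 -.3125 .29 3.5 48;python3 - <<'E'
from h import *
np.set_printoptions(precision=4,suppress=True)
p,d=robot.capture("side");np.save("pics/s5d.npy",d);cv2.imwrite("pics/s5.png",p[:,:,::-1])
print([(np.round(x["at"],1),round(x["score"],2)) for q in("guard_handle","bore") for x in robot.spot_point(q,"side")])
H=cloud("side",d,295,340,160,215);H=H[(H[:,2]>.12)&(H[:,2]<.18)&(H[:,1]<.26)&(H[:,0]>.53)];print("handle side",len(H),H.mean(0),H.min(0),H.max(0))
E
```

```text
t 9.85 pos [0.5625 0.1213 0.2841] yaw 2.9 F [-0.2 -0.4  0.2] open 0.0599 n 10
[[[-43.0,-8.7,-1.6],[-0.0,-0.1,-0.1]],[[-43.0,-8.8,-1.5],[-0.0,-0.1,-0.1]],[[-43.0,-8.8,-1.4],[-0.0,-0.1,-0.1]],[[-43.0,-8.8,-1.3],[-0.0,-0.1,-0.1]],[[-42.9,-8.9,-1.2],[-0.0,-0.1,-0.1]],[[-42.9,-8.9,-1.1],[-0.0,-0.1,-0.1]],[[-42.9,-9.0,-1.0],[-0.0,-0.1,-0.1]],[[-42.9,-9.0,-0.9],[-0.0,-0.1,-0.1]]]
[[[-42.9,-9.1,-0.8],[-0.0,-0.1,-0.1]],[[-42.9,-9.1,-0.7],[-0.0,-0.1,-0.1]]]
[(array([320. , 177.9]), 0.82), (array([279.3, 190.2]), 0.72)]
handle side 121 [0.5684 0.2194 0.1454] [0.5609 0.2132 0.1207] [0.5765 0.2338 0.168 ]
```

Call:
move_arm([
  [[-43,-9,-2],[0,0,0]],
  [[-43,-9,-2],[0,0,0]],
  [[-43,-9,-2],[0,0,0]],
  [[-43,-9,-2],[0,0,0]],
  [[-43,-9,-2],[0,0,0]],
  [[-43,-9,-2],[0,0,0]],
  [[-43,-9,-1],[0,0,0]],
  [[-43,-9,-1],[0,0,0]],
], gripper=0.3)

```text
time: 10.8
eef_pos: [0.5094, -0.2264, 0.29]
tcp_rot: [0.684, 0.73, 0.01, -0.01]
wrist_force: [0.9, -0.3, 0.1]
opening: 0.0555
```

Call:
move_arm([
  [[-35,-7,0],[0,0,0]],
  [[-15,-3,0],[0,0,0]],
  [[0,0,0],[0,0,0]],
  [[0,0,0],[0,0,0]],
])

```text
time: 11.2
eef_pos: [0.5026, -0.2812, 0.2881]
tcp_rot: [0.685, 0.728, 0.01, -0.011]
wrist_force: [-0.6, 1.2, -0.7]
opening: 0.0555
```

```bash
python3 p.py .4975 -.3125 .22 3.5 15;python3 - <<'E'
from h import *
np.set_printoptions(precision=4,suppress=True)
p,d=robot.capture("side");cv2.imwrite("pics/s6.png",cv2.resize(p[245:395,200:400],(800,600),interpolation=cv2.INTER_CUBIC)[:,:,::-1])
E
```

```text
t 11.2 pos [ 0.5026 -0.2812  0.2881] yaw 3.5 F [-0.6  1.2 -0.7] open 0.0555 n 6
[[[-5.5,-1.2,11.2],[-0.0,-0.3,-0.0]],[[-5.4,-1.2,11.2],[-0.0,-0.3,-0.0]],[[-5.4,-1.2,11.3],[-0.0,-0.3,-0.0]],[[-5.3,-1.2,11.3],[-0.0,-0.3,-0.0]],[[-5.3,-1.2,11.3],[-0.0,-0.3,-0.0]],[[-5.2,-1.2,11.3],[-0.0,-0.3,-0.0]]]
```

View pics/s6.png

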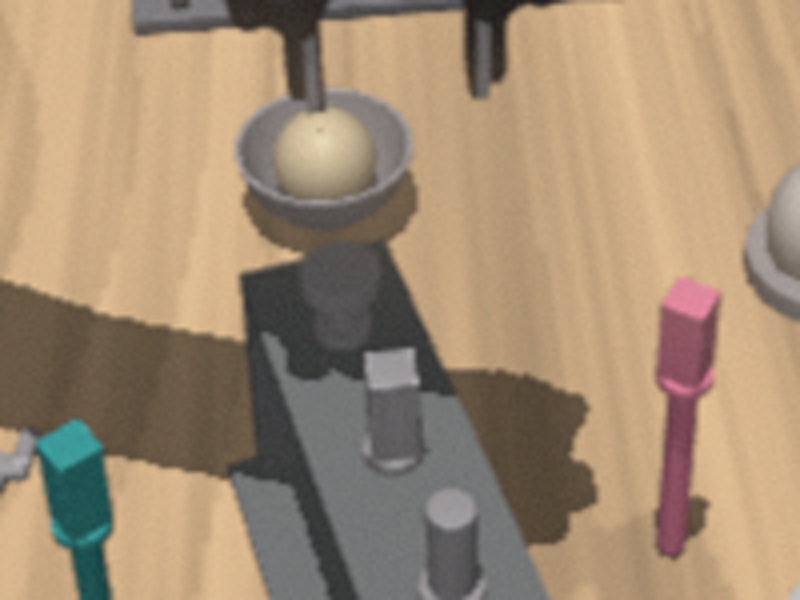

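The crop shows the open jaws above the bowl at the back. The rod is at crop (391,365), i.e. side (297.8,336.3): grey and square, unlike the pink and turquoise ones.

```bash
python3 -c "
from h import *
print(at_z('side',(297.75,336.6),.181))"; python3 p.py .4975 -.3125 .205 6 15
```

```text
[ 0.49627474 -0.31383497  0.181     ]
t 11.25 pos [ 0.5027 -0.2809  0.2882] yaw 3.5 F [ 0.2 -0.9  0.1] open 0.0554 n 6
[[[-5.6,-1.2,13.7],[0.0,-0.3,-0.4]],[[-5.5,-1.2,13.7],[0.0,-0.3,-0.4]],[[-5.4,-1.3,13.8],[0.0,-0.3,-0.4]],[[-5.4,-1.3,13.8],[0.0,-0.3,-0.4]],[[-5.3,-1.3,13.8],[0.0,-0.3,-0.4]],[[-5.2,-1.4,13.8],[0.0,-0.3,-0.4]]]
```

Call:
move_arm([
  [[-10,-1,4],[0,-0.4,-0.5]],
  [[-10,-2,10],[0,-0.4,-0.5]],
  [[-7,-2,18],[0,-0.3,-0.5]],
  [[-4,-1,18],[0,-0.3,-0.5]],
  [[-2,-1,18],[0,-0.2,-0.3]],
  [[0,0,10],[0,0,0]],
  [[0,0,2],[0,0,0]],
  [[0,0,0],[0,0,0]],
])

```text
time: 12.05
eef_pos: [0.5006, -0.3099, 0.2024]
tcp_rot: [0.664, 0.748, 0.0, 0.001]
wrist_force: [-0.1, 0.3, -0.1]
opening: 0.0553
```

```bash
python3 p.py .497 -.313 .163 6 8
```

```text
t 12.05 pos [ 0.5006 -0.3099  0.2024] yaw 6.8 F [-0.1  0.3 -0.1] open 0.0553 n 5
[[[-0.5,-0.8,7.9],[0.0,0.0,0.2]],[[-0.5,-0.8,7.9],[0.0,0.0,0.2]],[[-0.5,-0.8,7.9],[0.0,0.0,0.2]],[[-0.5,-0.8,7.9],[0.0,0.0,0.2]],[[-0.5,-0.8,7.9],[0.0,0.0,0.2]]]
```

Call:
move_arm([
  [[-1,-2,6],[0,0,0]],
  [[-1,-1,9],[0,0,0]],
  [[-1,-1,9],[0,0,0]],
  [[0,0,8],[0,0,0]],
  [[0,0,4],[0,0,0]],
  [[0,0,2],[0,0,0]],
  [[0,0,0],[0,0,0]],
  [[0,0,0],[0,0,0]],
])

```text
time: 12.85
eef_pos: [0.4979, -0.3139, 0.1627]
tcp_rot: [0.664, 0.748, 0.0, 0.002]
wrist_force: [0.6, -0.7, -0.4]
opening: 0.0557
```

Call:
move_arm([
  [[0,0,0],[0,0,0]],
  [[0,0,0],[0,0,0]],
  [[0,0,0],[0,0,0]],
  [[0,0,0],[0,0,0]],
  [[0,0,0],[0,0,0]],
  [[0,0,0],[0,0,0]],
  [[0,0,0],[0,0,0]],
  [[0,0,0],[0,0,0]],
], gripper=-1)

```text
time: 13.65
eef_pos: [0.4979, -0.314, 0.1635]
tcp_rot: [0.664, 0.748, 0.0, 0.003]
wrist_force: [0.5, -0.1, -0.6]
opening: 0.0182
```

```bash
python3 p.py .4975 -.3125 .163 6 8;python3 - <<'E'
from h import *
p,d=robot.capture("side");cv2.imwrite("pics/s7.png",cv2.resize(p[275:395,220:380],(640,480),interpolation=cv2.INTER_CUBIC)[:,:,::-1])
E
```

```text
t 13.65 pos [ 0.4979 -0.314   0.1635] yaw 6.8 F [ 0.5 -0.1 -0.6] open 0.0182 n 1
[[[1.6,-0.2,0.5],[0.2,0.2,0.8]]]
```

View pics/s7.png

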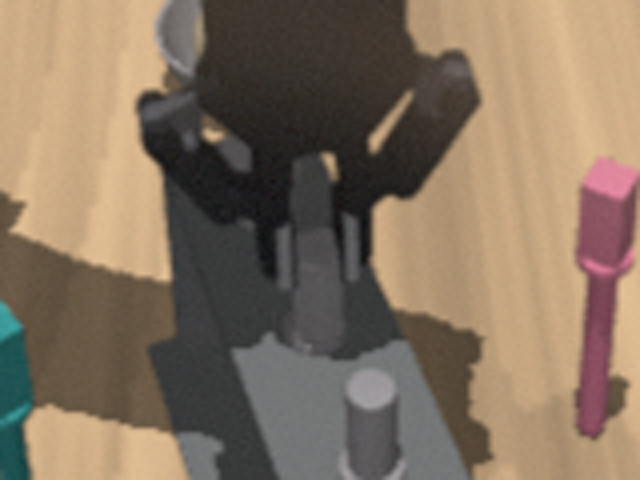

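The crop shows the jaws on both sides of the square head, with the opening at 18.2 mm (the handle read 2 mm low too). Lift straight up.

Call:
move_arm([
  [[0,0,-5],[0,0,0]],
  [[0,0,-10],[0,0,0]],
  [[0,0,-18],[0,0,0]],
  [[0,0,-25],[0,0,0]],
  [[0,0,-30],[0,0,0]],
  [[0,0,-35],[0,0,0]],
  [[0,0,-35],[0,0,0]],
  [[0,0,-25],[0,0,0]],
])

```text
time: 14.5
eef_pos: [0.4966, -0.312, 0.3539]
tcp_rot: [0.663, 0.748, 0.001, 0.0]
wrist_force: [1.1, 0.0, -2.3]
opening: 0.0181
```

```bash
python3 p.py .4975 .18 .36 3.5 30;python3 - <<'E'
from h import *
p,d=robot.capture("side");cv2.imwrite("pics/s8.png",cv2.resize(p[180:390,200:400],(571,600),interpolation=cv2.INTER_CUBIC)[:,:,::-1]);np.save("pics/s8d.npy",d)
E
```

```text
t 14.5 pos [ 0.4966 -0.312   0.3539] yaw 6.9 F [ 1.1  0.  -2.3] open 0.0181 n 17
[[[28.7,3.5,-0.3],[0.0,-0.0,0.2]],[[28.7,3.4,-0.3],[0.0,-0.0,0.2]],[[28.7,3.3,-0.3],[0.0,-0.0,0.2]],[[28.8,3.2,-0.3],[0.0,-0.0,0.2]],[[28.8,3.1,-0.3],[0.0,-0.0,0.2]],[[28.8,3.0,-0.3],[0.0,-0.0,0.2]],[[28.8,2.9,-0.3],[0.0,-0.0,0.2]],[[28.8,2.8,-0.3],[0.0,-0.0,0.2]]]
[[[28.8,2.7,-0.3],[0.0,-0.0,0.2]],[[28.8,2.6,-0.3],[0.0,-0.0,0.2]],[[28.8,2.5,-0.3],[0.0,-0.0,0.2]],[[28.8,2.4,-0.3],[0.0,-0.0,0.2]],[[28.8,2.3,-0.3],[0.0,-0.0,0.2]],[[28.9,2.2,-0.4],[0.0,-0.0,0.2]],[[28.9,2.1,-0.4],[0.0,-0.0,0.2]],[[28.9,2.0,-0.4],[0.0,-0.0,0.2]]]
[[[28.9,1.9,-0.4],[0.0,-0.0,0.2]]]
```

View pics/s8.png

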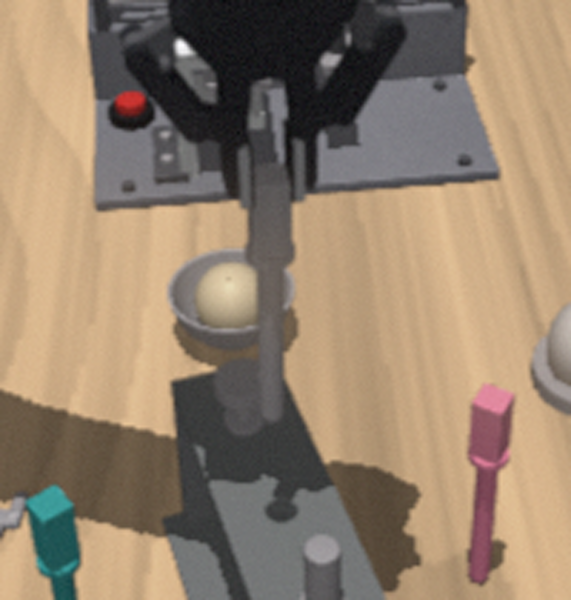

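The crop shows the rod hanging vertical below the jaws, clear of the rack, with its tip at (272,415). Go to above the bracket.

Call:
move_arm([
  [[20,2,-1],[0,0,0]],
  [[35,3,-1],[0,0,0]],
  [[40,3,-1],[0,0,0]],
  [[40,3,0],[0,0,0]],
  [[40,2,0],[0,0,0.2]],
  [[40,2,0],[0,0,0.2]],
  [[40,2,0],[0,0,0.2]],
  [[40,2,0],[0,0,0.2]],
])

```text
time: 15.35
eef_pos: [0.4786, -0.0073, 0.3631]
tcp_rot: [0.671, 0.741, 0.002, 0.005]
wrist_force: [0.8, 0.3, -2.0]
opening: 0.0178
```

```bash
python3 p.py .478 .2125 .345 5 30; python3 - <<'E'
from h import *
np.set_printoptions(precision=4,suppress=True)
d=np.load("pics/s8d.npy");S=cloud("side",d,285,306,250,330);S=S[(S[:,2]>.2)&(S[:,2]<.33)&(abs(S[:,0]-.4966)<.02)&(abs(S[:,1]+.312)<.03)]
for lo,hi in((.205,.23),(.24,.26),(.27,.3)):
    q=S[(S[:,2]>lo)&(S[:,2]<hi)];print(lo,len(q),np.median(q[:,:2],0),(q.min(0)+q.max(0))[:2]/2)
print("tip px expected",proj("side",[.4966,-.312,.2054]))
E
```

```text
t 15.35 pos [ 0.4786 -0.0073  0.3631] yaw 5.7 F [ 0.8  0.3 -2. ] open 0.0178 n 8
[[[27.4,2.6,2.1],[0.1,0.0,0.1]],[[27.4,2.6,2.2],[0.1,0.0,0.1]],[[27.4,2.5,2.2],[0.1,0.0,0.1]],[[27.4,2.5,2.2],[0.1,0.0,0.1]],[[27.4,2.5,2.2],[0.1,0.0,0.1]],[[27.4,2.4,2.2],[0.1,0.0,0.1]],[[27.4,2.4,2.2],[0.1,0.0,0.1]],[[27.4,2.4,2.2],[0.1,0.0,0.1]]]
0.205 91 [ 0.4928 -0.3167] [ 0.493  -0.3154]
0.24 83 [ 0.4939 -0.3167] [ 0.4938 -0.3165]
0.27 134 [ 0.4947 -0.3166] [ 0.4945 -0.3157]
tip px expected [297.5101 324.9886]
```

Call:
move_arm([
  [[34,2,1],[0,0,0.1]],
  [[34,2,1],[0,0,0.1]],
  [[34,2,1],[0,0,0.1]],
  [[32,2,2],[0.1,0,0.1]],
  [[26,1,2],[0.1,0,0.1]],
  [[18,0,2],[0.1,0,0.1]],
  [[10,0,2],[0.1,0,0]],
  [[3,0,0],[0,0,0]],
])

```text
time: 16.15
eef_pos: [0.4584, 0.2017, 0.3523]
tcp_rot: [0.67, 0.743, -0.001, 0.003]
wrist_force: [-1.0, 0.3, -1.5]
opening: 0.018
```

```bash
python3 p.py .478 .2125 .315 5 10
```

```text
t 16.15 pos [0.4584 0.2017 0.3523] yaw 5.9 F [-1.   0.3 -1.5] open 0.018 n 5
[[[1.8,4.1,7.5],[0.0,0.1,0.2]],[[1.8,4.1,7.5],[0.0,0.1,0.2]],[[1.8,4.1,7.5],[0.0,0.1,0.2]],[[1.8,4.1,7.5],[0.0,0.1,0.2]],[[1.8,4.1,7.5],[0.0,0.1,0.2]]]
```

Call:
move_arm([
  [[3,5,4],[0,0.1,0.2]],
  [[2,5,8],[0,0.1,0.2]],
  [[2,5,9],[0,0.1,0.2]],
  [[1,3,9],[0,0,0.2]],
  [[1,2,8],[0,0,0]],
  [[0,0,4],[0,0,0]],
  [[0,0,1],[0,0,0]],
  [[0,0,0],[0,0,0]],
])

```text
time: 16.95
eef_pos: [0.4797, 0.209, 0.304]
tcp_rot: [0.677, 0.736, -0.001, 0.001]
wrist_force: [0.1, -0.9, -2.5]
opening: 0.0184
```

```bash
python3 p.py .478 .2125 .305 4 10; python3 - <<'E'
from h import *
np.set_printoptions(precision=4,suppress=True)
p,d=robot.capture("side");im=cv2.resize(p[110:230,230:350],(600,600),interpolation=cv2.INTER_CUBIC)[:,:,::-1];cv2.imwrite("pics/s9.png",im)
e=robot.get_state()["eef_pos"];S=cloud("side",d,270,300,120,200)
S=S[(abs(S[:,0]-e[0])<.02)&(abs(S[:,1]-e[1])<.03)&(S[:,2]>.16)&(S[:,2]<.3)]
for lo,hi in((.165,.19),(.19,.215),(.215,.24),(.24,.27)):
    q=S[(S[:,2]>lo)&(S[:,2]<hi)];print(lo,len(q),np.median(q[:,:2],0),(q.min(0)+q.max(0))[:2]/2)
print("tip px expected",proj("side",[e[0],e[1],e[2]-.1485]),[(np.round(x["at"],1),round(x["score"],2)) for x in robot.spot_point("rod_tip","side")])
E
```

```text
t 16.95 pos [0.4797 0.209  0.304 ] yaw 4.8 F [ 0.1 -0.9 -2.5] open 0.0184 n 1
[[[3.6,-1.4,-1.0],[-0.0,0.1,0.8]]]
0.165 48 [0.4766 0.2038] [0.4767 0.2061]
0.19 55 [0.4757 0.2047] [0.4765 0.206 ]
0.215 57 [0.477  0.2042] [0.4776 0.2041]
0.24 65 [0.4783 0.2042] [0.4788 0.2039]
tip px expected [281.6979 184.9803] [(array([278.1, 185.9]), 0.96), (array([369.3, 379. ]), 0.81), (array([227.3, 418.9]), 0.65)]
```

View pics/s9.png

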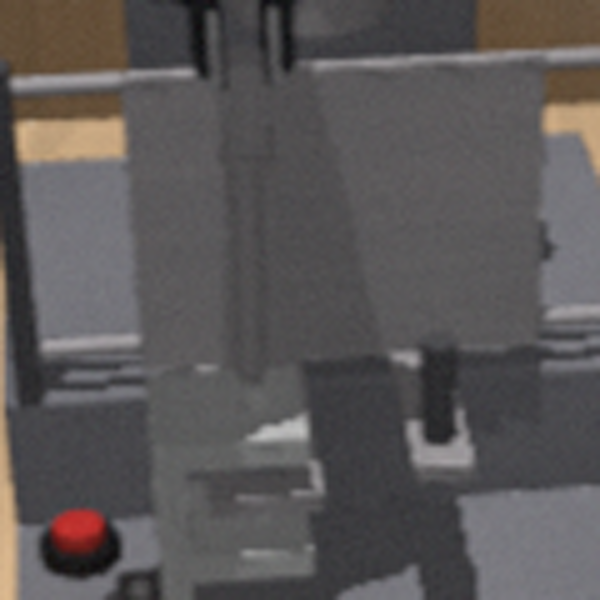

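The crop shows the rod tip at about crop (250,382), i.e. px (280,186.5). It is over the shaded cheek, where the hole should project to (281.5,190.3). I'll measure the rod's axis line numerically.

```bash
python3 - <<'E'
from h import *
np.set_printoptions(precision=2,suppress=True)
acc=[];D=[]
for i in range(6):
    p,d=robot.capture("side");acc.append(p.astype(float).mean(2));D.append(d)
g=np.mean(acc,0);d=np.median(D,0)
e=np.array(robot.get_state()["eef_pos"])
for z in(.24,.22,.20,.18,.165):
    u,v=proj("side",[*e[:2],z]);r=int(round(v))
    row=g[r-1:r+2,int(u)-9:int(u)+10].mean(0)
    dd=d[r,int(u)-9:int(u)+10]
    m=dd<np.median(dd[dd>0].min()+.03);c=np.arange(int(u)-9,int(u)+10)[m&(dd>0)]
    print(z,"exp",round(u,2),"row",r,"depth-mask",c.min(),c.max(),"mid",(c.min()+c.max())/2,"y3d-front",np.round([at_d("side",(k,r),d[r,k])[1] for k in c],3).min())
    print("  ",int(u)-9,row.round(0))
E
```

```text
0.24 exp 280.17 row 154 depth-mask 277 282 mid 279.5 y3d-front 0.202
   271 [90. 90. 87. 83. 79. 76. 75. 80. 80. 78. 74. 74. 79. 79. 78. 79. 78. 79.
 79.]
0.22 exp 280.56 row 161 depth-mask 277 282 mid 279.5 y3d-front 0.202
   271 [89. 89. 88. 84. 78. 75. 74. 79. 80. 79. 74. 71. 74. 78. 78. 78. 79. 77.
 78.]
0.2 exp 280.94 row 169 depth-mask 277 282 mid 279.5 y3d-front 0.204
   271 [90. 91. 91. 85. 80. 76. 74. 78. 80. 80. 75. 71. 74. 79. 79. 78. 79. 79.
 78.]
0.18 exp 281.31 row 176 depth-mask 278 283 mid 280.5 y3d-front 0.202
   272 [91. 90. 85. 80. 78. 74. 78. 80. 80. 77. 73. 75. 78. 79. 79. 77. 77. 78.
 78.]
0.165 exp 281.59 row 182 depth-mask 278 283 mid 280.5 y3d-front 0.203
   272 [104.  99.  87.  82.  79.  74.  77.  80.  80.  77.  72.  75.  81.  81.
  81.  82.  82.  79.  72.]
```

```bash
python3 - <<'E'
from h import *
np.set_printoptions(precision=2,suppress=True)
p,d=robot.capture("side");g=cv2.GaussianBlur(p.astype(float).mean(2),(1,5),0)
def edge(r,a,b,sign):
    x=np.diff(g[r-1:r+2,a:b].mean(0))*sign;k=int(x.argmax());k=min(max(k,1),len(x)-2)
    y=x[k-1:k+2];return a+k+.5+(y[0]-y[2])/(2*(y[0]-2*y[1]+y[2]))
# panel edges along rows, panel plane y~.312
for n,a,b,s,rows in(("panelR",330,346,1,(136,142,148,158,164)),("panelL",250,264,-1,(150,155,160,165,170)),):
    us=np.array([edge(r,a,b,s) for r in rows]);W=np.array([at_d("side",(u,r),0) for u,r in zip(us,rows)])
    out=[]
    for u,r in zip(us,rows):
        o,dd=ray("side",(u,r));P=o+dd*(.312-o[1])/dd[1];out.append([u,P[0]*1000,P[2]*1000])
    out=np.array(out);print(n,out,"dx/dz",np.polyfit(out[:,2],out[:,1],1)[0])
E
```

```text
panelR [[338.41 627.13 230.45]
 [338.67 628.15 213.95]
 [338.02 626.83 197.3 ]
 [339.68 631.71 168.71]
 [337.82 627.21 151.5 ]] dx/dz -0.021923106665423096
panelL [[255.39 417.44 199.78]
 [255.67 417.12 185.81]
 [256.43 418.03 171.61]
 [256.41 416.93 157.31]
 [257.03 417.47 142.77]] dx/dz 0.0009624914328187089
```

The panel's edge comes out vertical in this camera, so the rod itself leans about 1.7° in the jaws (tip towards -x). I'll tilt the tool by -1.7° about its x and centre over the hole.

Call:
move_arm([
  [[1,0,0],[-0.6,0,0]],
  [[1,-0.5,0],[-0.6,0,0]],
  [[1,-0.5,0],[-0.5,0,0]],
  [[0,0,0],[0,0,0]],
  [[0,0,0],[0,0,0]],
])

```text
time: 17.9
eef_pos: [0.4781, 0.2125, 0.3047]
tcp_rot: [0.677, 0.736, 0.011, 0.012]
wrist_force: [0.5, 0.4, -1.8]
opening: 0.0184
```

```bash
cat > m.py <<'E'
from h import *
np.set_printoptions(precision=2,suppress=True)
G=[];D=[]
for i in range(3):
    p,d=robot.capture("side");G.append(p.astype(float).mean(2));D.append(d)
g=np.mean(G,0);d=np.median(D,0);e=np.array(robot.get_state()["eef_pos"])
for dz in(-.064,-.084,-.104,-.124,-.138):
    z=e[2]+dz
    if z<.155: continue
    u,v=proj("side",[*e[:2],z]);r=int(round(v));a=int(round(u))-8
    row=g[r-1:r+2,a:a+17].mean(0)
    def dip(lo,hi):
        k=lo+int(row[lo:hi].argmin());y=row[k-1:k+2];q=y[0]-2*y[1]+y[2];return a+k+(np.clip((y[0]-y[2])/(2*q),-.5,.5) if q else 0)
    L,Rr=dip(2,8),dip(8,15);print(round(z,3),"exp",round(u,2),"axis",round((L+Rr)/2,2),"w",round(Rr-L,2),"off",round((L+Rr)/2-u,2))
    print("   ",[round(float(at_d("side",(k,r),d[r,k])[1]),4) for k in range(a+5,a+11) if d[r,k]>0])
E
python3 m.py; python3 p.py .4785 .212 .304 4.8
```

```text
0.241 exp 279.49 axis 279.28 w 5.21 off -0.21
    [0.3066, 0.2089, 0.2085, 0.2073, 0.2064, 0.2081]
0.221 exp 279.88 axis 279.49 w 5.54 off -0.4
    [0.3086, 0.2088, 0.2086, 0.2066, 0.2063, 0.2071]
0.201 exp 280.27 axis 280.09 w 4.58 off -0.18
    [0.3077, 0.2099, 0.2076, 0.2054, 0.2034, 0.2086]
0.181 exp 280.65 axis 280.63 w 5.36 off -0.02
    [0.3104, 0.2089, 0.2074, 0.2091, 0.2052, 0.2068]
0.167 exp 280.91 axis 281.0 w 4.49 off 0.09
    [0.3062, 0.2107, 0.2084, 0.2076, 0.2057, 0.2062]
t 18.05 pos [0.4783 0.2125 0.3046] yaw 4.8 F [-0.7 -0.1 -2.1] open 0.0183 n 1
[[[-0.5,0.1,0.6],[1.9,0.1,-0.0]]]
```

Rod now vertical within about 0.2°, tip over the estimated hole. Descend slowly.

Call:
move_arm([
  [[0,0,2],[0,0,0]],
  [[0,0,2],[0,0,0]],
  [[0,0,2],[0,0,0]],
  [[0,0,2],[0,0,0]],
  [[0,0,1.5],[0,0,0]],
  [[0,0,1.5],[0,0,0]],
  [[0,0,1],[0,0,0]],
  [[0,0,1],[0,0,0]],
])

```text
time: 18.85
eef_pos: [0.479, 0.2123, 0.2901]
tcp_rot: [0.677, 0.736, 0.011, 0.012]
wrist_force: [-0.3, 0.4, -2.1]
opening: 0.0182
```

Call:
move_arm([
  [[0,0,1.2],[0,0,0]],
  [[0,0,1.2],[0,0,0]],
  [[0,0,1.2],[0,0,0]],
  [[0,0,1.2],[0,0,0]],
])

```text
time: 19.25
eef_pos: [0.4792, 0.2124, 0.2851]
tcp_rot: [0.677, 0.736, 0.011, 0.012]
wrist_force: [0.4, 0.3, -2.3]
opening: 0.0182
```

Call:
move_arm([
  [[0,-0.2,1.2],[0,0,0]],
  [[0,-0.2,1.2],[0,0,0]],
  [[0,-0.2,1.2],[0,0,0]],
  [[0,-0.2,1.2],[0,0,0]],
])

```text
time: 19.65
eef_pos: [0.4785, 0.2123, 0.2798]
tcp_rot: [0.677, 0.736, 0.011, 0.012]
wrist_force: [-0.7, -0.3, -2.0]
opening: 0.0183
```

Call:
move_arm([
  [[0,-0.1,1.2],[0,0,0]],
  [[0,0,1.2],[0,0,0]],
  [[0,0,1.2],[0,0,0]],
  [[0,0,1.2],[0,0,0]],
])

```text
time: 20.05
eef_pos: [0.4786, 0.2123, 0.2746]
tcp_rot: [0.677, 0.736, 0.011, 0.012]
wrist_force: [0.3, -0.5, -1.3]
opening: 0.0183
```

Tip is 14 mm below the cheek's top with no force, so it is in the hole. Continue.

Call:
move_arm([
  [[0,-0.05,1.5],[0,0,0]],
  [[0,-0.05,1.5],[0,0,0]],
  [[0,-0.05,1.5],[0,0,0]],
  [[0,-0.05,1.5],[0,0,0]],
  [[0,-0.05,1.5],[0,0,0]],
  [[0,-0.05,1.5],[0,0,0]],
  [[0,-0.05,1.5],[0,0,0]],
  [[0,-0.05,1.5],[0,0,0]],
])

```text
time: 20.85
eef_pos: [0.4787, 0.2123, 0.2615]
tcp_rot: [0.677, 0.736, 0.011, 0.012]
wrist_force: [-0.2, 0.0, -2.2]
opening: 0.0183
```

Call:
move_arm([
  [[0,-0.05,1.5],[0,0,0]],
  [[0,-0.05,1.5],[0,0,0]],
  [[0,-0.05,1.5],[0,0,0]],
  [[0,-0.05,1.5],[0,0,0]],
  [[0,-0.05,1.5],[0,0,0]],
  [[0,-0.05,1.5],[0,0,0]],
  [[0,-0.05,1.5],[0,0,0]],
  [[0,-0.05,1.5],[0,0,0]],
])

```text
time: 21.65
eef_pos: [0.4787, 0.2123, 0.2484]
tcp_rot: [0.677, 0.736, 0.011, 0.012]
wrist_force: [-0.2, -0.2, -1.8]
opening: 0.0183
```

Call:
move_arm([
  [[0,-0.05,1.5],[0,0,0]],
  [[0,-0.05,1.5],[0,0,0]],
  [[0,-0.05,1.5],[0,0,0]],
  [[0,-0.05,1.5],[0,0,0]],
  [[0,-0.05,1.5],[0,0,0]],
  [[0,-0.05,1.5],[0,0,0]],
  [[0,-0.05,1.5],[0,0,0]],
  [[0,-0.05,1.5],[0,0,0]],
])

```text
time: 22.45
eef_pos: [0.4788, 0.2123, 0.2354]
tcp_rot: [0.677, 0.736, 0.011, 0.012]
wrist_force: [-0.4, 0.8, -2.0]
opening: 0.0184
```

Call:
move_arm([
  [[0,-0.05,1.2],[0,0,0]],
  [[0,-0.05,1.2],[0,0,0]],
  [[0,-0.05,1.2],[0,0,0]],
  [[0,-0.05,1.2],[0,0,0]],
  [[0,-0.05,1.2],[0,0,0]],
  [[0,-0.05,1.2],[0,0,0]],
  [[0,-0.05,1.2],[0,0,0]],
])

```text
time: 23.15
eef_pos: [0.4787, 0.2123, 0.2262]
tcp_rot: [0.677, 0.736, 0.011, 0.012]
wrist_force: [-0.1, -0.4, -2.8]
opening: 0.0184
```

Call:
move_arm([
  [[0,0,1],[0,0,0]],
  [[0,0,1],[0,0,0]],
  [[0,0,1],[0,0,0]],
  [[0,0,1],[0,0,0]],
])

```text
time: 23.55
eef_pos: [0.4788, 0.2123, 0.2218]
tcp_rot: [0.677, 0.736, 0.011, 0.012]
wrist_force: [0.5, -0.1, -2.5]
opening: 0.0182
```

Tip about at the lower cheek's top; feel on.

Call:
move_arm([
  [[0,0,1],[0,0,0]],
  [[0,0,1],[0,0,0]],
  [[0,0,1],[0,0,0]],
  [[0,0,1],[0,0,0]],
])

```text
time: 23.95
eef_pos: [0.4789, 0.2123, 0.2175]
tcp_rot: [0.677, 0.736, 0.011, 0.012]
wrist_force: [-0.4, 0.3, -2.8]
opening: 0.0176
```

Call:
move_arm([
  [[0,0,1],[0,0,0]],
  [[0,0,1],[0,0,0]],
  [[0,0,1],[0,0,0]],
  [[0,0,1],[0,0,0]],
])

```text
time: 24.35
eef_pos: [0.4788, 0.2123, 0.2131]
tcp_rot: [0.677, 0.736, 0.011, 0.012]
wrist_force: [-1.0, 0.1, -1.8]
opening: 0.018
```

Call:
move_arm([
  [[0,-0.05,1.4],[0,0,0]],
  [[0,-0.05,1.4],[0,0,0]],
  [[0,-0.05,1.4],[0,0,0]],
  [[0,-0.05,1.4],[0,0,0]],
  [[0,-0.05,1.4],[0,0,0]],
  [[0,-0.05,1.4],[0,0,0]],
  [[0,-0.05,1.4],[0,0,0]],
  [[0,-0.05,1.4],[0,0,0]],
])

```text
time: 25.15
eef_pos: [0.4789, 0.2123, 0.2008]
tcp_rot: [0.677, 0.736, 0.011, 0.012]
wrist_force: [-0.6, 1.2, -2.7]
opening: 0.0183
```

Call:
move_arm([
  [[0,-0.05,1.4],[0,0,0]],
  [[0,-0.05,1.4],[0,0,0]],
  [[0,-0.05,1.4],[0,0,0]],
  [[0,-0.05,1.4],[0,0,0]],
  [[0,-0.05,1.4],[0,0,0]],
  [[0,-0.05,1.4],[0,0,0]],
  [[0,-0.05,1.4],[0,0,0]],
  [[0,-0.05,1.4],[0,0,0]],
])

```text
time: 25.95
eef_pos: [0.4789, 0.2123, 0.1887]
tcp_rot: [0.677, 0.736, 0.011, 0.012]
wrist_force: [-0.3, 0.6, -1.5]
opening: 0.0179
```

Call:
move_arm([
  [[0,0,1.2],[0,0,0]],
  [[0,0,1.2],[0,0,0]],
  [[0,0,1.2],[0,0,0]],
  [[0,0,1.2],[0,0,0]],
  [[0,0,1],[0,0,0]],
  [[0,0,1],[0,0,0]],
  [[0,0,0.8],[0,0,0]],
])

```text
time: 26.65
eef_pos: [0.4791, 0.2123, 0.1803]
tcp_rot: [0.677, 0.736, 0.011, 0.011]
wrist_force: [-0.9, -0.2, -1.0]
opening: 0.0182
```

Call:
move_arm([
  [[0,0,0.8],[0,0,0]],
  [[0,0,0.8],[0,0,0]],
  [[0,0,0.8],[0,0,0]],
  [[0,0,0.8],[0,0,0]],
  [[0,0,0.8],[0,0,0]],
])

```text
time: 27.15
eef_pos: [0.4791, 0.2123, 0.1759]
tcp_rot: [0.677, 0.736, 0.011, 0.011]
wrist_force: [-1.3, 0.1, -2.3]
opening: 0.0181
```

Call:
move_arm([
  [[0,0,0.6],[0,0,0]],
  [[0,0,0.6],[0,0,0]],
  [[0,0,0.6],[0,0,0]],
  [[0,0,0.6],[0,0,0]],
])

```text
time: 27.55
eef_pos: [0.4792, 0.2123, 0.1733]
tcp_rot: [0.677, 0.736, 0.011, 0.011]
wrist_force: [-1.0, -0.5, 0.0]
opening: 0.018
```

Call:
move_arm([
  [[0,0,0.8],[0,0,0]],
  [[0,0,0.8],[0,0,0]],
  [[0,0,0.8],[0,0,0]],
])

```text
time: 27.85
eef_pos: [0.4794, 0.2123, 0.1731]
tcp_rot: [0.677, 0.736, 0.011, 0.013]
wrist_force: [-3.5, -2.3, 11.2]
opening: 0.018
```

Collar is seated (z stops at 0.173 as predicted, +11 N). Relax, open, look.

Call:
move_arm([
  [[0,0,-0.3],[0,0,0]],
  [[0,0,0],[0,0,0]],
])

```text
time: 28.05
eef_pos: [0.4791, 0.2123, 0.1738]
tcp_rot: [0.677, 0.736, 0.011, 0.013]
wrist_force: [-1.0, 0.3, -1.8]
opening: 0.0179
```

Call:
move_arm([
  [[0,0,0],[0,0,0]],
  [[0,0,0],[0,0,0]],
  [[0,0,0],[0,0,0]],
  [[0,0,0],[0,0,0]],
  [[0,0,-3],[0,0,0]],
  [[0,0,-6],[0,0,0]],
], gripper=0.3)

```text
time: 28.65
eef_pos: [0.4798, 0.2128, 0.1829]
tcp_rot: [0.677, 0.736, 0.012, 0.013]
wrist_force: [0.3, -0.5, 0.0]
opening: 0.0556
```

Call:
move_arm([
  [[0,0.3,-10],[0.3,0,0]],
  [[0,0.5,-18],[0.4,0,0]],
  [[0,0.5,-25],[0.4,0,0]],
  [[0,0,-30],[0.4,0,0]],
  [[0,0,-35],[0.4,0,0]],
  [[-10,0,-35],[0,0,0]],
  [[-25,0,-20],[0,0,0]],
  [[-40,0,-5],[0,0,0]],
])

```text
time: 29.45
eef_pos: [0.4834, 0.1433, 0.3749]
tcp_rot: [0.673, 0.74, 0.001, -0.001]
wrist_force: [0.8, 0.6, -0.6]
opening: 0.0552
```

Call:
move_arm([
  [[-45,0,0],[0,0,0]],
  [[-45,0,0],[0,0,0]],
  [[-45,0,0],[0,0,0]],
  [[-45,0,0],[0,0,0]],
  [[-40,0,0],[0,0,0]],
  [[-20,0,0],[0,0,0]],
  [[0,0,0],[0,0,0]],
  [[0,0,0],[0,0,0]],
])

```text
time: 30.25
eef_pos: [0.5054, -0.1078, 0.384]
tcp_rot: [0.674, 0.739, 0.005, 0.002]
wrist_force: [-0.7, -0.6, -0.6]
opening: 0.0557
```

```bash
python3 - <<'E'
from h import *
np.set_printoptions(precision=4,suppress=True)
p,ds=robot.capture("side");q,d=robot.capture("top")
cv2.imwrite("pics/f.png",np.hstack([cv2.resize(p[130:250,230:350],(400,400),interpolation=cv2.INTER_CUBIC),cv2.resize(q[160:340,170:350],(400,400),interpolation=cv2.INTER_CUBIC)])[:,:,::-1])
for n,D,b in(("side",ds,(268,296,160,200)),("top",d,(205,275,235,300))):
    P=cloud(n,D,*b)
    H=P[(P[:,2]>.15)&(P[:,2]<.21)&(abs(P[:,0]-.479)<.02)&(abs(P[:,1]-.2125)<.025)];
    if len(H):print(n,"head",len(H),H.mean(0),H.min(0),H.max(0))
P=cloud("side",ds,300,340,160,215);P=P[(P[:,2]>.12)&(P[:,2]<.18)&(P[:,1]<.26)&(P[:,0]>.53)];print("handle",len(P),P.mean(0))
s=robot.get_state();print(s["time"],s["eef_pos"],s["wrist_force"])
E
```

```text
side head 159 [0.479  0.2062 0.1747] [0.4687 0.1976 0.1509] [0.4891 0.225  0.1926]
top head 149 [0.4789 0.211  0.1834] [0.4693 0.2031 0.15  ] [0.4896 0.2231 0.1947]
handle 123 [0.5686 0.2194 0.145 ]
30.35 [ 0.5055 -0.1071  0.3839] [-0.1029  1.0773 -0.0675]
```

View pics/f.png

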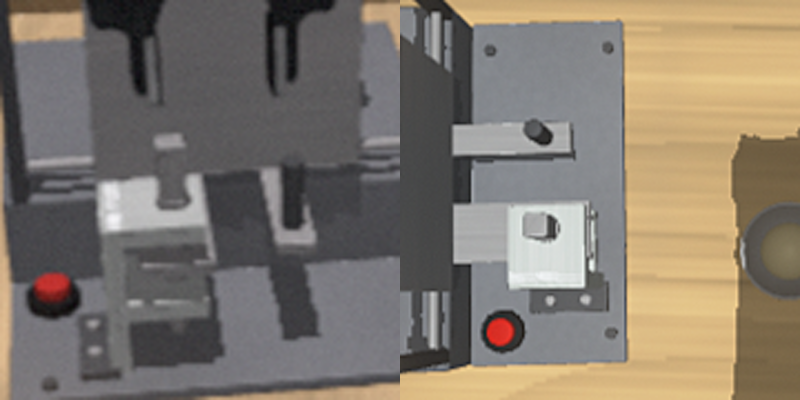

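The final picture shows the rod upright in the bracket, collar on the cheek at left (172,200), shaft visible below the lower cheek at (178,325), and the guard shut. The arm is clear, so I'm handing in.

```bash
python3 -c "
from rig import robot
print(robot.finish_job(), robot.get_state()['time'])"
```

```text
the job is handed in; nothing more can be done
the job is handed in; nothing more can be done
```

The seam press is locked out and the job was handed in at about 30 s of the 72 s allowed; the rig gave no verdict.

**Guard:** I pulled the door shut by its handle until it stopped moving at about 27 N. Its last measured position (x 0.5686 m) had not changed since then. It travelled only about 72 mm, so it had not started fully open. The handle ends 90 mm from the bracket's hole, as the description says it should when shut.

**Rod:** I took the grey square-headed rod from the middle of the rack. It leaned about 1.7° in the jaws, so I tilted the tool to bring it upright before inserting it. It went through the upper hole, the slot and the lower hole with no contact force I could measure. The collar touched down at about 11 N, at the predicted height, and I released it.

**Last checks:**
- The rod stands upright with its shaft showing below the lower cheek.
- The head top reads 0.193–0.195 m against an expected 0.191 m, which is within camera depth noise.
- The rod axis is about 9 mm from the nominal bore point, within the 17 mm allowed.
- The arm touches nothing.
- I did not measure the button or the other objects again, but no move came near them.

The cameras disagreed by about 2 mm on the hole's position, and the gripper opening read about 2 mm low on both grasps. Neither affected the result. I viewed 10 pictures, the full budget.

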